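# Shut and latch the loaf box

## Task

With the fingertips only, push the white sliding lid of the wooden loaf box fully shut, then push the brass turn-latch around until it lies straight across behind the lid's dark batten. Nothing is to be gripped, pinched or lifted; leave the latch out of the way until the lid is home, and leave the tin in the box and the other things on the counter where they are.

Things in the scene. Friction and masses are not known exactly. Their poses are not given: they have to be found in the camera images.
- loafbox: birch box fixed to the counter, 300 (its x) x 190 (its y) x 132 mm high, walls 12 mm. Origin: centre of underside, z up. The lid runs along box x between the long walls, opens towards -x and is pushed shut towards +x against the end wall. The sill at the -x end, x -150 to -112, has its top at z 114. Box x points roughly to the robot's right, so the lid stands open to the left
- lid (a joint): how far the sliding lid is open, m: 0 = fully shut against the end wall, at most 0.14. About 2 N friction; stays where left, cannot be lifted. A white-painted board 253 x 160 x 10 mm, top at z 126 mm in the box frame; on it, flush with its -x edge and centred in y, a dark batten 18 (x) x 100 (y) x 24 mm high, top at z 150
- batten_face (a point): centre of the batten's rear face (the one looking to the box's -x, which is pushed to shut the lid), at z 138 mm. With the lid shut it lies at x -115, y 0 in the box frame. It moves with the lid
- batten_back: rear half (9 mm) of the batten, with its rear face
- batten_front: front half (9 mm) of the batten, with its front face, which looks to the box's +x. Fingers pressing both halves at once from the two sides count as pinching
- latch (a joint): angle of the brass turn-latch, rad: 0 = shut at its stop, bar across behind the batten (along box -y); 1.57 = bar along box -x, out over the end; at most 2.3. Starts 1.35 to 2.1. At angle q the bar points along (-sin q, -cos q) in box x, y. Friction 0.05 N m: stays where left. Bar 16 mm wide, z 136 to 154 mm in the box frame, reaches 75 mm from its pivot
- latch_pivot (a point): the latch's vertical pivot axis, at box x -128, y 86 mm, at half the bar's height (z 145). The round hub has radius 11 mm
- latch_tip (a point): end of the bar, 75 mm from the pivot, at half its height; moves with the latch
- latch_back: the 8 mm wide half of the bar with the flank that looks away from the batten when shut (box -x at angle 0): the flank to push in order to shut it. Origin on the pivot, underside of the bar
- latch_front: the other half of the bar, with the opposite flank. Fingers pressing both halves at once from the two sides count as pinching
- tin: aluminium loaf tin 240 x 104 x 65 mm standing inside the box, origin centre of underside. Leave alone
- crock: white ceramic sourdough crock with blue band, 150 mm across, 166 mm high, origin centre of underside. Leave alone
- basket: round wicker basket, 220 mm across, 85 mm high, origin centre of underside. Leave alone
- jar: jar, 68 mm across, 110 mm high, origin centre of underside. Leave alone
- timer: red kitchen timer, 64 mm across, 56 mm high, origin centre of underside. Leave alone
- spoon: wooden spoon, 260 mm long, lying on the counter. Leave alone

How it is judged:
By the outcome, as a careful person would: the job done as asked, in the order asked, and still so for the second after the job is handed in, with the robot touching nothing.
It also fails if it takes over 43 s, if anything falls off the work surface, if the arm or the gripper's body presses on something with over 40 N, if the wrist force passes 120 N, or if a joint passes its speed limit or range.

## Robot

A 6-joint arm with a two-finger parallel gripper is mounted at the origin on the work surface. World frame = base frame: x ahead of the robot, y to its left, z up, the work surface at z = 0. Lengths are in m, angles in rad, forces in N, time in s.
With the tool pointing down it reaches from about 0.35 to 0.975 m from the base axis. Payload 4.9 kg.
Tool frame: the origin (TCP) lies on the mounting face of the last link; the fingertips stand 173 mm ahead of it and the grasp point (between the pads) lies 155 mm ahead of it; z points along the fingers, y is the direction in which the jaws open and shut (so a half turn about z gives the same grasp; the last joint's range is limited). The gripper opens to 85 mm and grips with 20 to 120 N. Pads are 22 mm wide; open, the fingers measure 114 mm over their backs; the gripper's body (76 mm by 85 mm) begins 54 mm behind the grasp point. The pads swing forward as they close: fully open they stand 13 mm farther back than shut.
Start: joints at [1.005, 0.053, 1.613, -0, 1.476, -0.119], TCP at [0.27, 0.564, 0.405] pointing down, gripper open.
Joint ranges: [-3.01, 3.01], [-1.01, 2.22], [0.06, 2.58], [-1.02, 4.17], [0.09, 2.62], [-3.14, 3.14]. Speed limits (rad/s): [2.57, 2.57, 3.14, 3.14, 3.14, 3.14].

## Interface

Orientations are given as a unit quaternion [w, x, y, z].
In Python, from plant import manip gives the robot as it stands.
- The arm moves only by the tool play_rows, never from a script. Its argument "increments" is a list of rows, each an object with "offset": the shift along the tool's x, y, z in mm, a list of three; "twist": the turn about the tool's z in rad; "grip": the opening, from 0 (shut) to 1 (fully open). In form: [{"offset": [dx, dy, dz], "twist": twist, "grip": grip}, ...]. A call has 1 to 5 rows; each row is the pose to reach, as a shift and turn from the pose commanded when the call began, along the tool's axes at that moment; what a row does not reach only later rows make up. A row lasts 1/12 s, in which the tool goes at most 41.7 mm and 7.16 degrees, less where a joint would pass 70% of its speed; a pose out of reach is approached as far as the arm can. A call with a gripper value outside its range is refused whole. The fingers move at their own pace and stop on an object; the grip force is fixed at half the most. Time passes only in rows, so rows that repeat a pose let the fingers close. It gives the time, the measured TCP pose, the force and the opening at its end, in the units of the state.
- manip.state(): the state, without advancing time (a new reading comes with each control period).
- manip.grab_frame(name): name is "scene" or "top" or "wrist"; returns the picture (480x640x3 uint8, blue, green, red); there is no depth.
- manip.get_calibration(name): a dict with "fx", "fy", "cx", "cy" (pixels), "T" (4x4, takes a point from camera to world coordinates). Camera axes: x right, y down, z forward; pixel columns grow to the right and rows downward; lengths in m; the calibration is good to about 2 mm. A picture is of the moment at which its call begins: read the wrist's pose just before it. get_calibration takes no time and is no camera call; for the wrist camera it gives the pose at the moment of the call.
- manip.job_done(): hands the job in, once; it reports no verdict.
Trained networks look in the newest picture that a camera, given by its name, has taken for a name from the list of things; names that differ only in an ending like _2 or _b are one class to them, and where a whole thing is asked for, a point or a joint stands for the part that bears it (a point fixed in the world has none). Each returns a list of dicts, best first, with "p" (0 to 1); they miss things now and then, are a little off and sometimes report something else, mostly with a low value. They report only what shows in the picture. A call takes as long as a camera call.
- manip.boxes_of(query, camera): "xyz" ([x, y, z] in m, in the coordinates of the camera as it stood for that picture, good to about 4 mm: the middle of the surface that is visible of it).
- manip.tip_of(query, camera): "xyz" ([x, y, z] in m, in the coordinates of the camera as it stood for that picture, good to about 4 mm: a listed point, or the origin of a listed thing).
The state is a dict: "time": time; "joint_pos": joint angles; "joint_vel": joint speeds; "joint_efforts": joint torques, N m; "tool_pos": TCP position; "tool_rot": TCP orientation; "contact_force": force on the tool from outside, world axes, zero at the start; "ft_torque": the same for the moment, N m; "gripper_width": opening from 0.0 (shut) to 1.0 (fully open).
Only numpy, scipy, OpenCV 4.12 (cv2) and the standard library are available. Lean on these libraries where they do the work, as an engineer would, in place of code of your own. Each camera call takes 0.05 s, during which the arm holds its last target. There are 200 camera calls.

## Working session

There is one attempt and no reset: what is moved stays moved. The work goes in short steps, Python scripts to look and compute and a tool call to move; the robot and the scene stay as the last step left them, time stands still between calls to the robot, and variables do not carry over. Pictures are saved under pics/ and viewed, about 8 in all and at most 12, crops included, and the job is handed in when it is done.

Besides the shell and the picture viewer there is one more tool, called after ">>>" as name([rows], argument=value, ...), one row to a line, values as JSON. play_rows: Moves the arm, as the interface text tells. Its arguments: {"type":"object","properties":{"increments":{"type":"array"}},"required":["increments"]}

```bash
mkdir -p pics; cat > h.py <<'E'
from plant import manip
import numpy as np, cv2
def w(cam,q,f='tip_of',n=2):
    T=np.array(manip.get_calibration(cam)["T"])
    out=[]
    for d in getattr(manip,f)(q,cam)[:n]:
        out.append((round(d["p"],2),(T[:3,:3]@np.array(d["xyz"])+T[:3,3]).round(4).tolist()))
    return out
E
python3 - <<'E'
from h import *
s=manip.state(); print({k:np.round(v,3).tolist() for k,v in s.items()})
a=manip.grab_frame("scene");b=manip.grab_frame("top")
cv2.imwrite("pics/a.png",a);cv2.imwrite("pics/b.png",b)
for c in("scene","top"):
  for q in("loafbox","batten_face","latch_pivot","latch_tip","crock","basket","jar","timer"): print(c,q,w(c,q))
E
```

```text
{'time': 0.0, 'joint_pos': [1.005, 0.053, 1.614, -0.0, 1.476, -0.119], 'joint_vel': [-0.001, -0.0, 0.001, -0.002, 0.001, 0.0], 'joint_efforts': [-0.0, -39.369, -37.017, -0.0, 0.007, -0.0], 'tool_pos': [0.27, 0.563, 0.403], 'tool_rot': [-0.0, 0.222, 0.975, -0.001], 'contact_force': [0.153, 0.504, -0.412], 'ft_torque': [0.019, 0.013, 0.021], 'gripper_width': 0.999}
scene loafbox [(0.76, [0.5155, -0.0658, 0.0052])]
scene batten_face [(0.58, [0.5493, 0.1221, 0.1382])]
scene latch_pivot [(0.67, [0.625, 0.0484, 0.1453])]
scene latch_tip [(0.72, [0.6239, 0.124, 0.1464])]
scene crock [(0.61, [0.5815, 0.4354, 0.0028])]
scene basket [(0.8, [0.7526, -0.1787, -0.0043])]
scene jar [(0.8, [0.7515, 0.1056, 0.0017]), (0.74, [0.6236, 0.1229, 0.1458])]
scene timer [(0.84, [0.4327, 0.3606, 0.0031])]
top loafbox [(0.94, [0.512, -0.0669, -0.003])]
top batten_face [(0.55, [0.5843, 0.4329, 0.0008]), (0.54, [0.5532, 0.1215, 0.1397])]
top latch_pivot [(0.64, [0.6277, 0.049, 0.1448])]
top latch_tip [(0.71, [0.6289, 0.1243, 0.1447])]
top crock [(0.69, [0.5839, 0.4333, 0.0042])]
top basket [(0.85, [0.7524, -0.1768, -0.0026])]
top jar [(0.82, [0.756, 0.1001, 0.0006])]
top timer [(0.95, [0.4416, 0.3601, -0.0001])]
```

View pics/a.png

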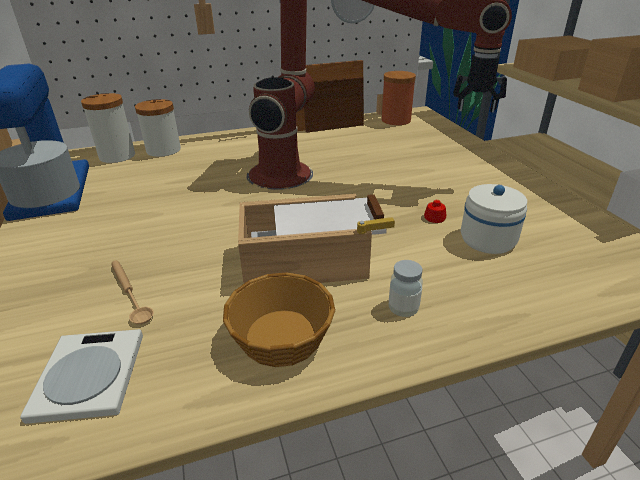

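View pics/b.png

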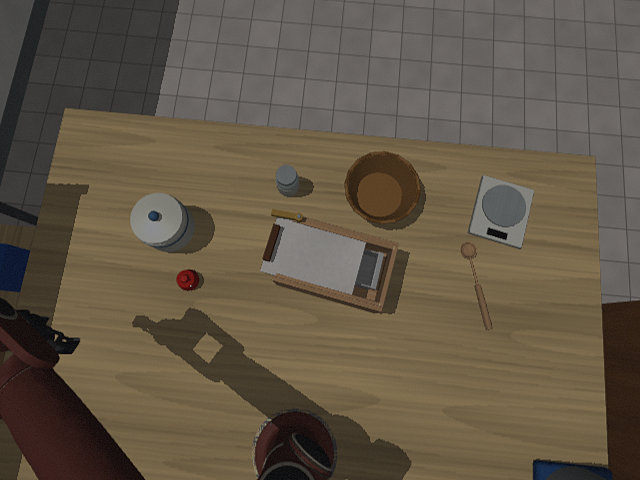

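The scene view shows the box with the lid open to the left, batten near (375,208) and the brass latch near (377,225), pointing out over the end. The top view has the batten at (271,243), the latch at (287,215) with its tip to the left, and the jar at (287,180). The network points are consistent with the box geometry: yaw about -101°, lid open about 75 mm, latch about 1.38 rad.

```bash
cat >> h.py <<'E'
from scipy.spatial.transform import Rotation as R
yaw=np.radians(-101); C=np.array([.515,-.0635])
bx=np.array([np.cos(yaw),np.sin(yaw)]); by=np.array([-bx[1],bx[0]])
def rot(s): q=s["tool_rot"]; return R.from_quat([q[1],q[2],q[3],q[0]]).as_matrix()
def where():
    s=manip.state(); M=rot(s); p=s["tool_pos"]; d=np.array(p[:2])-C
    print("t",round(s["time"],2),"box mm",np.round([d@bx*1e3,d@by*1e3],1),"tipz",round((p[2]-.173)*1e3,1),"Fbox",np.round([np.dot(s["contact_force"][:2],bx),np.dot(s["contact_force"][:2],by),s["contact_force"][2]],1),"g",round(s["gripper_width"],2))
def go(x,y,z):  # box mm, tip z mm -> tool offset
    s=manip.state(); M=rot(s); t=C+(x*bx+y*by)/1e3
    o=M.T@(np.r_[t,z/1e3+.173]-s["tool_pos"])*1e3
    ang=np.arctan2(M[1,0],M[0,0]); want=yaw+np.pi
    print("go",(x,y,z),"off",o.round(1),"twist",round((ang-want+np.pi)%(2*np.pi)-np.pi,3))
E
python3 -c "
from h import *
where();go(-235,0,210)"
```

```text
t 0.9 box mm [-568.9 -360.1] tipz 231.7 Fbox [-0.9  0.1 -0.1] g 1.0
go (-235, 0, 210) off [-432.6 -232.3   21.7] twist 1.316
```

>>> play_rows([
  {"offset": [-430,-232,10],"twist": 1.316,"grip": 0},
  {"offset": [-430,-232,10],"twist": 1.316,"grip": 0},
  {"offset": [-430,-232,10],"twist": 1.316,"grip": 0},
  {"offset": [-430,-232,10],"twist": 1.316,"grip": 0},
  {"offset": [-430,-232,10],"twist": 1.316,"grip": 0},
])

```text
time: 1.32
tool_pos: [0.3932, 0.3937, 0.4006]
tool_rot: [0.0, 0.513, 0.858, 0.0]
contact_force: [0.3, 1.0, -0.2]
gripper_width: 0.3
```

```bash
python3 -c "
from h import *
where();go(-235,0,210)"
```

```text
t 1.32 box mm [-425.5 -206.8] tipz 227.6 Fbox [-1.   0.1 -0.2] g 0.3
go (-235, 0, 210) off [-278.4   39.4   17.6] twist 0.685
```

>>> play_rows([
  {"offset": [-278,39,17],"twist": 0.685,"grip": 0},
  {"offset": [-278,39,17],"twist": 0.685,"grip": 0},
  {"offset": [-278,39,17],"twist": 0.685,"grip": 0},
  {"offset": [-278,39,17],"twist": 0.685,"grip": 0},
  {"offset": [-278,39,17],"twist": 0.685,"grip": 0},
])

```text
time: 1.73
tool_pos: [0.5174, 0.2263, 0.3881]
tool_rot: [0.0, 0.752, 0.659, 0.0]
contact_force: [-0.3, 0.8, 0.1]
gripper_width: 0.004
```

```bash
python3 -c "
from h import *
where();go(-235,0,210)"
```

```text
t 1.73 box mm [-285.  -53.] tipz 215.1 Fbox [-0.8 -0.5  0.1] g 0.0
go (-235, 0, 210) off [-53.   49.9   5.1] twist 0.06
```

>>> play_rows([
  {"offset": [-53,50,5],"twist": 0.06,"grip": 0},
  {"offset": [-53,50,5],"twist": 0.06,"grip": 0},
  {"offset": [-53,50,5],"twist": 0.06,"grip": 0},
  {"offset": [-53,50,5],"twist": 0.06,"grip": 0},
])

```text
time: 2.07
tool_pos: [0.5602, 0.168, 0.3825]
tool_rot: [-0.0, 0.771, 0.637, -0.0]
contact_force: [-0.1, -0.0, 0.1]
gripper_width: 0.001
```

```bash
python3 -c "
from h import *
where();go(-235,0,210);go(-225,0,134)
cv2.imwrite('pics/c.png',manip.grab_frame('wrist'))
def b(p):
  d=np.array(p[:2])-C; return np.round([d@bx*1e3,d@by*1e3,p[2]*1e3],1)
for q in('loafbox','batten_face','latch_pivot','latch_tip'):
  for p,x in w('wrist',q): print(q,p,b(x))
where()"
```

```text
t 2.07 box mm [-2.358e+02  2.000e-01] tipz 209.5 Fbox [ 0.  -0.1  0.1] g 0.0
go (-235, 0, 210) off [-0.8 -0.2 -0.5] twist 0.003
go (-225, 0, 134) off [-10.8  -0.2  75.5] twist 0.003
loafbox 0.58 [-4.1 -2.2 -3. ]
latch_pivot 0.87 [-133.3   88.2  141.9]
latch_tip 0.93 [-206.7   73.   146.8]
latch_tip 0.6 [-211.   204.4    3.1]
t 2.32 box mm [-238.1   -1.6] tipz 210.0 Fbox [ 0.4 -0.2  0.1] g 0.0
```

View pics/c.png

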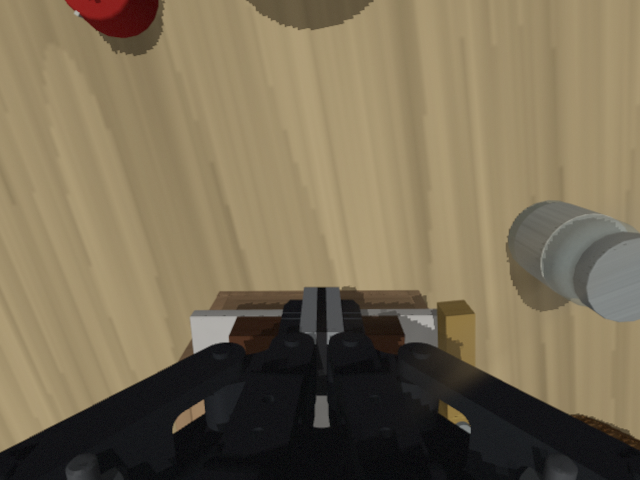

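The wrist view shows the shut fingers at (322,300) in front of the batten (row 335), with the latch to the right (455,310–400) and clear of the batten. The jar sits well to the right. Next I'll descend behind the batten.

>>> play_rows([
  {"offset": [0,0,38],"twist": 0,"grip": 0},
  {"offset": [0,0,75],"twist": 0,"grip": 0},
  {"offset": [0,0,75],"twist": 0,"grip": 0},
  {"offset": [-10,0,75],"twist": 0,"grip": 0},
  {"offset": [-10,0,75],"twist": 0,"grip": 0},
])

```text
time: 2.73
tool_pos: [0.5577, 0.1592, 0.3095]
tool_rot: [0.001, 0.77, 0.639, 0.0]
contact_force: [0.8, -0.1, 0.5]
gripper_width: 0.0
```

```bash
python3 -c "
from h import *
where();go(-140,0,134);manip.grab_frame('scene');cv2.imwrite('pics/d.png',cv2.resize(manip.grab_frame('scene')[150:300,200:450],None,fx=3,fy=3))"
```

```text
t 2.73 box mm [-226.7   -0.5] tipz 136.5 Fbox [-0.1  0.8  0.5] g 0.0
go (-140, 0, 134) off [-86.7  -0.    2.6] twist 0.007
```

View pics/d.png

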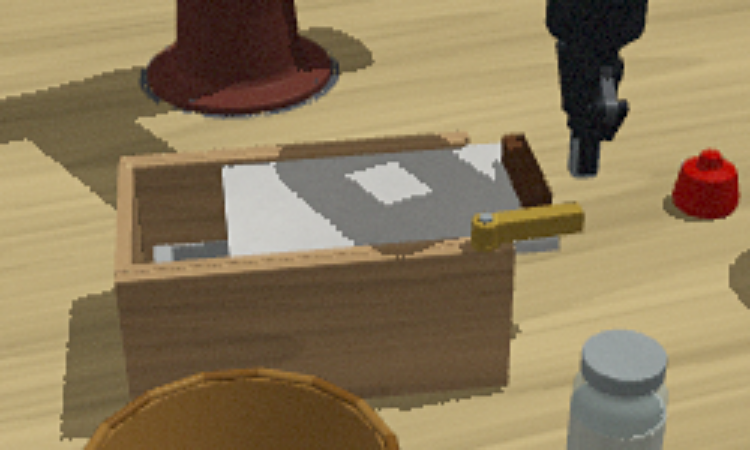

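The crop shows the fingertips (585,170) behind the batten (525,170), at batten height and clear of the latch. Now I'll push.

>>> play_rows([
  {"offset": [-15,0,2],"twist": 0,"grip": 0},
  {"offset": [-30,0,2],"twist": 0,"grip": 0},
  {"offset": [-45,0,2],"twist": 0,"grip": 0},
  {"offset": [-60,0,2],"twist": 0,"grip": 0},
  {"offset": [-75,0,2],"twist": 0,"grip": 0},
])

```text
time: 3.25
tool_pos: [0.5442, 0.0851, 0.308]
tool_rot: [0.001, 0.77, 0.638, 0.002]
contact_force: [2.3, 2.5, -1.1]
gripper_width: 0.003
```

```bash
python3 -c "
from h import *
where();go(-128,0,134)"
```

```text
t 3.25 box mm [-151.4    0.3] tipz 135.0 Fbox [-2.9  1.8 -1.1] g 0.0
go (-128, 0, 134) off [-23.4  -0.4   1. ] twist 0.006
```

Contact is about 3 N, which matches the lid friction. I'll continue in smaller steps.

>>> play_rows([
  {"offset": [-6,0,0],"twist": 0,"grip": 0},
  {"offset": [-12,0,0],"twist": 0,"grip": 0},
  {"offset": [-18,0,0],"twist": 0,"grip": 0},
  {"offset": [-18,0,0],"twist": 0,"grip": 0},
])

```text
time: 3.58
tool_pos: [0.5405, 0.0674, 0.3066]
tool_rot: [0.001, 0.77, 0.638, 0.0]
contact_force: [-0.4, 0.3, 0.6]
gripper_width: -0.002
```

```bash
python3 -c "
from h import *
where();go(-128,0,134)"
```

```text
t 3.58 box mm [-1.333e+02  1.000e-01] tipz 133.6 Fbox [-0.2 -0.4  0.6] g -0.0
go (-128, 0, 134) off [-5.3 -0.1 -0.4] twist 0.005
```

>>> play_rows([
  {"offset": [-2,0,0],"twist": 0,"grip": 0},
  {"offset": [-4,0,0],"twist": 0,"grip": 0},
  {"offset": [-4,0,0],"twist": 0,"grip": 0},
])

```text
time: 3.83
tool_pos: [0.5397, 0.0643, 0.3058]
tool_rot: [-0.0, 0.77, 0.639, -0.0]
contact_force: [1.7, 1.5, -0.2]
gripper_width: -0.003
```

>>> play_rows([
  {"offset": [-2,0,0],"twist": 0,"grip": 0},
  {"offset": [-3,0,0],"twist": 0,"grip": 0},
])

```text
time: 4.0
tool_pos: [0.5392, 0.0616, 0.3058]
tool_rot: [-0.0, 0.77, 0.639, 0.0]
contact_force: [1.2, 5.9, 0.8]
gripper_width: 0.0
```

```bash
python3 -c "
from h import *
where()
manip.grab_frame('scene')
where()
def b(p):
  d=np.array(p[:2])-C; return np.round([d@bx*1e3,d@by*1e3,p[2]*1e3],1)
for q in('batten_face','latch_pivot','latch_tip'):
  for p,x in w('scene',q): print(q,p,b(x))
"
```

```text
t 4.0 box mm [-1.274e+02 -1.000e-01] tipz 132.8 Fbox [-6.   0.   0.8] g 0.0
t 4.05 box mm [-127.4   -0.2] tipz 132.8 Fbox [-4.   0.3  1.6] g -0.0
batten_face 0.69 [-115.9    1.9  139.2]
batten_face 0.63 [-132.    86.1  147. ]
latch_pivot 0.73 [-132.2   85.   150.2]
latch_pivot 0.72 [-402.4 -163.8    2.1]
latch_tip 0.7 [-202.6   70.7  147.1]
```

>>> play_rows([
  {"offset": [-2,0,0],"twist": 0,"grip": 0},
  {"offset": [-3,0,0],"twist": 0,"grip": 0},
  {"offset": [-3,0,0],"twist": 0,"grip": 0},
])

```text
time: 4.45
tool_pos: [0.5388, 0.0603, 0.3059]
tool_rot: [-0.002, 0.77, 0.638, 0.003]
contact_force: [3.8, 14.4, -0.9]
gripper_width: 0.001
```

>>> play_rows([
  {"offset": [-2,0,0],"twist": 0,"grip": 0},
  {"offset": [-3,0,0],"twist": 0,"grip": 0},
  {"offset": [-3,0,0],"twist": 0,"grip": 0},
])

```text
time: 4.7
tool_pos: [0.5384, 0.0592, 0.306]
tool_rot: [-0.004, 0.77, 0.639, 0.006]
contact_force: [6.3, 24.2, -1.8]
gripper_width: 0.0
```

The force climbs to 25 N with hardly any motion, so the lid is home. I'll back off, rise, and check the lid.

>>> play_rows([
  {"offset": [20,0,0],"twist": 0,"grip": 0},
  {"offset": [35,0,0],"twist": 0,"grip": 0},
  {"offset": [35,0,-40],"twist": 0,"grip": 0},
  {"offset": [35,0,-75],"twist": 0,"grip": 0},
  {"offset": [35,0,-75],"twist": 0,"grip": 0},
])

```text
time: 5.12
tool_pos: [0.5461, 0.0898, 0.3888]
tool_rot: [0.004, 0.77, 0.639, 0.004]
contact_force: [1.0, 0.6, 1.3]
gripper_width: 0.0
```

```bash
python3 -c "
from h import *
where();go(-185,122,205)"
```

```text
t 5.12 box mm [-156.4    1.3] tipz 215.8 Fbox [-0.8  0.9  1.3] g 0.0
go (-185, 122, 205) off [ 27.8 120.8  12.2] twist 0.007
```

>>> play_rows([
  {"offset": [28,121,8],"twist": 0,"grip": 0},
  {"offset": [28,121,8],"twist": 0,"grip": 0},
  {"offset": [28,121,8],"twist": 0,"grip": 0},
  {"offset": [28,121,8],"twist": 0,"grip": 0},
  {"offset": [28,121,8],"twist": 0,"grip": 0},
])

```text
time: 5.53
tool_pos: [0.6699, 0.0942, 0.3693]
tool_rot: [-0.001, 0.77, 0.638, -0.003]
contact_force: [0.0, 0.2, -0.3]
gripper_width: 0.001
```

```bash
python3 -c "
from h import *
def b(p):
  d=np.array(p[:2])-C; return np.round([d@bx*1e3,d@by*1e3,p[2]*1e3],1)
where();go(-185,122,140)
a=manip.grab_frame('scene');manip.grab_frame('top');cv2.imwrite('pics/e.png',cv2.resize(a[150:300,200:450],None,fx=3,fy=3))
for c in ('scene','top'):
 for q in('batten_face','latch_pivot','latch_tip'):
  for p,x in w(c,q): print(c,q,p,b(x))
"
```

```text
t 5.53 box mm [-184.4  121.9] tipz 196.3 Fbox [-0.2  0.  -0.3] g 0.0
go (-185, 122, 140) off [ 0.8  0.4 56.3] twist 0.005
scene batten_face 0.64 [-399.3 -162.1    0.6]
scene latch_pivot 0.84 [-129.8   85.6  147.4]
scene latch_tip 0.61 [-205.7   72.4  147.2]
top batten_face 0.69 [-117.1    2.2  139.4]
top batten_face 0.63 [-130.    84.9  142.6]
top latch_pivot 0.55 [-135.3   87.9  142.7]
top latch_tip 0.68 [-115.5    0.7  141. ]
top latch_tip 0.48 [-133.    86.4  143.9]
```

View pics/e.png

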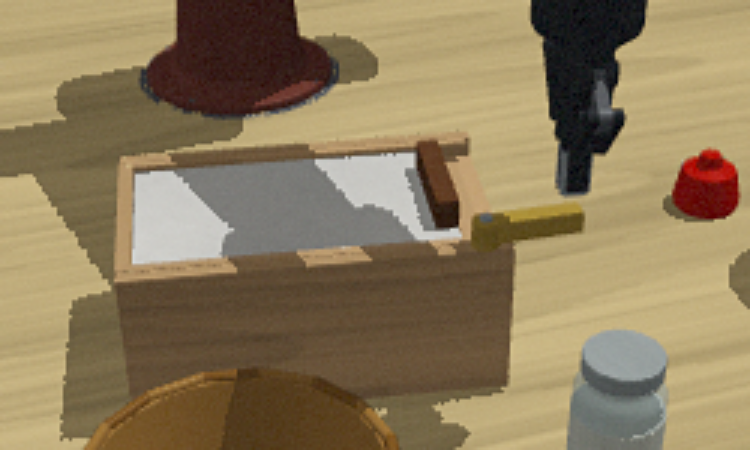

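The crop shows the lid fully shut (white edge at the end wall, x≈133), the batten at (438,185), the latch untouched and the fingertips above its far side. I'll descend beside the back flank.

>>> play_rows([
  {"offset": [0,0,30],"twist": 0,"grip": 0},
  {"offset": [0,0,56],"twist": 0,"grip": 0},
  {"offset": [0,0,56],"twist": 0,"grip": 0},
])

```text
time: 6.18
tool_pos: [0.6663, 0.0948, 0.3109]
tool_rot: [-0.003, 0.77, 0.638, -0.004]
contact_force: [-1.0, -0.1, -0.7]
gripper_width: 0.004
```

```bash
python3 -c "
from h import *
where();cv2.imwrite('pics/f.png',manip.grab_frame('wrist')[200:])
go(-185,105,140);go(-185,90,140);go(-182,75,140);go(-175,60,140);go(-165,48,140);go(-155,42,140)
"
```

```text
t 6.18 box mm [-184.3  118.3] tipz 137.9 Fbox [ 0.3 -1.  -0.7] g 0.0
go (-185, 105, 140) off [  0.6 -13.9   0.5] twist 0.006
go (-185, 90, 140) off [  0.7 -28.9   0.6] twist 0.006
go (-182, 75, 140) off [ -2.2 -44.    0.7] twist 0.006
go (-175, 60, 140) off [ -9.1 -59.    0.8] twist 0.006
go (-165, 48, 140) off [-19.1 -71.1   0.9] twist 0.006
go (-155, 42, 140) off [-29.  -77.1   1. ] twist 0.006
```

View pics/f.png

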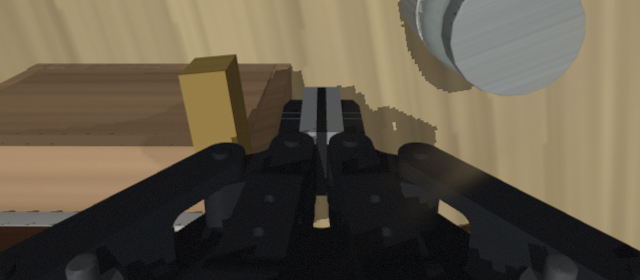

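The wrist view shows the fingers to the right of the latch bar (215,100), on the back-flank side and clear of the jar. Now I'll sweep along the arc.

>>> play_rows([
  {"offset": [3,-14,0],"twist": 0,"grip": 0},
  {"offset": [3,-22,0],"twist": 0,"grip": 0},
  {"offset": [5,-30,0],"twist": 0,"grip": 0},
  {"offset": [5,-38,0],"twist": 0,"grip": 0},
  {"offset": [3,-47,0],"twist": 0,"grip": 0},
])

```text
time: 6.65
tool_pos: [0.6228, 0.1068, 0.3186]
tool_rot: [0.001, 0.77, 0.639, 0.001]
contact_force: [0.7, -0.9, 1.5]
gripper_width: 0.001
```

```bash
python3 -c "
from h import *
where();go(-184,63,140);go(-173,47,140);go(-160,38,140);go(-150,34,140)
"
```

```text
t 6.65 box mm [-187.7   73.3] tipz 145.6 Fbox [0.8 0.9 1.5] g 0.0
go (-184, 63, 140) off [ -3.7 -10.4   5.6] twist 0.006
go (-173, 47, 140) off [-14.6 -26.5   5.5] twist 0.006
go (-160, 38, 140) off [-27.5 -35.5   5.5] twist 0.006
go (-150, 34, 140) off [-37.5 -39.6   5.5] twist 0.006
```

>>> play_rows([
  {"offset": [-4,-10,4],"twist": 0,"grip": 0},
  {"offset": [-9,-19,5],"twist": 0,"grip": 0},
  {"offset": [-15,-27,5],"twist": 0,"grip": 0},
  {"offset": [-21,-32,5],"twist": 0,"grip": 0},
  {"offset": [-21,-32,5],"twist": 0,"grip": 0},
])

```text
time: 7.07
tool_pos: [0.5866, 0.0912, 0.312]
tool_rot: [-0.0, 0.77, 0.638, -0.0]
contact_force: [-0.9, -0.7, -0.1]
gripper_width: 0.001
```

```bash
python3 -c "
from h import *
where();go(-160,38,140);go(-150,34,140);cv2.imwrite('pics/g.png',cv2.resize(manip.grab_frame('scene')[150:300,200:450],None,fx=3,fy=3))
"
```

```text
t 7.07 box mm [-165.5   40.7] tipz 139.0 Fbox [ 0.8 -0.8 -0.1] g 0.0
go (-160, 38, 140) off [-5.5 -2.8 -1. ] twist 0.005
go (-150, 34, 140) off [-15.5  -6.8  -1. ] twist 0.005
```

View pics/g.png

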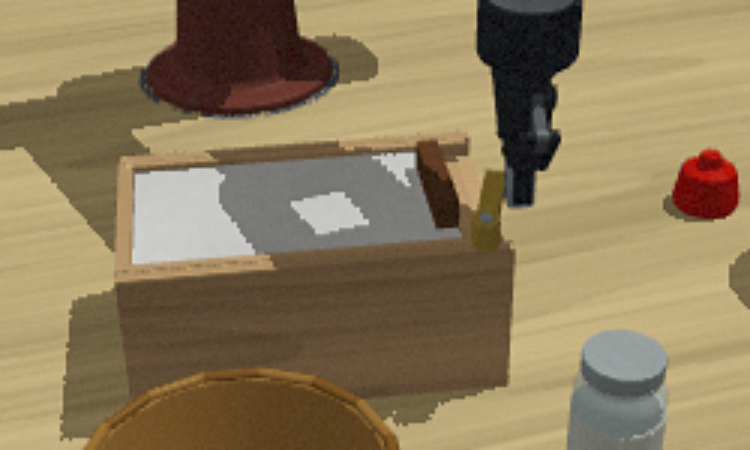

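The latch (490,205) is about 25° short of shut and the fingertips are behind it. I'll finish with small steps.

>>> play_rows([
  {"offset": [-5,-3,0],"twist": 0,"grip": 0},
  {"offset": [-10,-5,0],"twist": 0,"grip": 0},
  {"offset": [-15,-7,0],"twist": 0,"grip": 0},
  {"offset": [-15,-7,0],"twist": 0,"grip": 0},
])

```text
time: 7.45
tool_pos: [0.5777, 0.0776, 0.3118]
tool_rot: [-0.0, 0.77, 0.638, -0.0]
contact_force: [0.1, 0.2, -0.3]
gripper_width: -0.003
```

>>> play_rows([
  {"offset": [-2,0,0],"twist": 0,"grip": 0},
  {"offset": [-3,0,0],"twist": 0,"grip": 0},
  {"offset": [-3,0,0],"twist": 0,"grip": 0},
])

```text
time: 7.7
tool_pos: [0.5773, 0.0758, 0.3117]
tool_rot: [-0.001, 0.77, 0.638, 0.0]
contact_force: [-1.3, 4.2, 0.2]
gripper_width: -0.003
```

```bash
python3 -c "
from h import *
where()"
```

```text
t 7.7 box mm [-148.6   34.6] tipz 138.7 Fbox [-3.9 -2.1  0.2] g -0.0
```

>>> play_rows([
  {"offset": [-2,0,0],"twist": 0,"grip": 0},
  {"offset": [-3,0,0],"twist": 0,"grip": 0},
  {"offset": [-3,0,0],"twist": 0,"grip": 0},
])

```text
time: 7.95
tool_pos: [0.577, 0.0746, 0.3118]
tool_rot: [-0.002, 0.77, 0.639, 0.003]
contact_force: [0.8, 13.2, -1.2]
gripper_width: 0.002
```

>>> play_rows([
  {"offset": [-1,0,0],"twist": 0,"grip": 0},
  {"offset": [-2,0,0],"twist": 0,"grip": 0},
  {"offset": [-2,0,0],"twist": 0,"grip": 0},
])

```text
time: 8.2
tool_pos: [0.5767, 0.0738, 0.3119]
tool_rot: [-0.004, 0.769, 0.639, 0.004]
contact_force: [3.0, 18.6, -1.7]
gripper_width: -0.0
```

The latch is at its stop, with the same stiff force rise. I'll retreat straight back, then up and away, and look.

>>> play_rows([
  {"offset": [15,0,0],"twist": 0,"grip": 0},
  {"offset": [40,0,0],"twist": 0,"grip": 0},
  {"offset": [60,0,-30],"twist": 0,"grip": 0},
  {"offset": [60,0,-70],"twist": 0,"grip": 0},
  {"offset": [60,0,-100],"twist": 0,"grip": 0},
])

```text
time: 8.62
tool_pos: [0.5877, 0.1304, 0.4136]
tool_rot: [0.001, 0.769, 0.639, -0.0]
contact_force: [0.3, -0.2, 1.4]
gripper_width: -0.004
```

>>> play_rows([
  {"offset": [40,-40,0],"twist": 0,"grip": 0},
  {"offset": [80,-80,0],"twist": 0,"grip": 0},
  {"offset": [80,-80,0],"twist": 0,"grip": 0},
])

```text
time: 8.87
tool_pos: [0.5228, 0.2241, 0.413]
tool_rot: [0.001, 0.77, 0.638, 0.001]
contact_force: [1.2, 0.5, 0.1]
gripper_width: -0.004
```

```bash
python3 -c "
from h import *
def b(p):
  d=np.array(p[:2])-C; return np.round([d@bx*1e3,d@by*1e3,p[2]*1e3],1)
where()
a=manip.grab_frame('scene');t=manip.grab_frame('top')
cv2.imwrite('pics/i.png',np.hstack([cv2.resize(a[180:280,230:420],(760,400))[:,230:630],cv2.resize(t[200:320,250:410],(400,300))[:, :].copy() if 0 else cv2.resize(t[200:300,250:350],(400,400))]))
for c in ('scene','top'):
 for q in('batten_face','latch_pivot','latch_tip'):
  for p,x in w(c,q): print(c,q,p,b(x))
for q in ('crock','basket','jar','timer'): print(q,w('top',q,n=1))
where()"
```

```text
t 8.87 box mm [-283.8  -47.3] tipz 240.0 Fbox [-0.7  1.1  0.1] g -0.0
scene batten_face 0.53 [-115.     1.7  137.3]
scene batten_face 0.49 [-209.7  201.5    2.1]
scene latch_pivot 0.73 [-130.1   87.4  148.1]
scene latch_tip 0.68 [-126.7    2.2  147.1]
top batten_face 0.65 [-114.8   -1.6  135.9]
top latch_pivot 0.55 [-132.5   85.1  143.9]
top latch_tip 0.8 [-130.2   10.7  146.1]
top latch_tip 0.57 [-116.1    1.7  139.2]
crock [(0.94, [0.5867, 0.4341, 0.0035])]
basket [(0.74, [0.7519, -0.1757, -0.0019])]
jar [(0.95, [0.7565, 0.0984, 0.0013])]
timer []
t 9.47 box mm [-282.3  -45.5] tipz 238.7 Fbox [-0.2 -0.1  0.6] g 0.0
```

View pics/i.png

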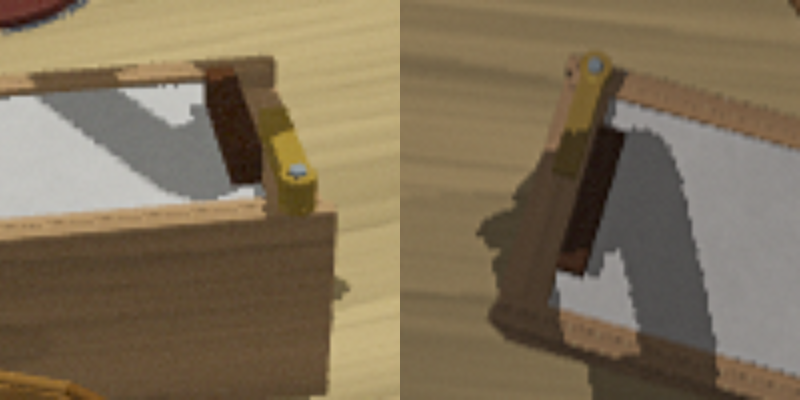

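Both views show the latch lying parallel to and right behind the batten, with the lid shut.

```bash
python3 -c "
from h import *
print(manip.job_done())"
```

```text
the job is handed in; nothing more can be done
None
```

The lid is fully shut and the brass latch lies straight across behind the batten. The job was handed in at about 9.5 s. The shut fingertips did all the pushing: first the batten from behind, then the latch's back flank around to its stop. Nothing was gripped, pinched or lifted.

- **Lid:** it stopped hard at the end wall, with the force rising to about 25 N. The last readings put the batten face at box x -115 mm, which is the shut position.
- **Latch:** it stopped at about 19 N. The top camera put the latch tip at box (-130, 11) mm and the pivot at (-132, 85) mm, so the angle is near 0. The scene camera's tip reading was about 9 mm off along the bar. Both pictures show the bar parallel to the batten.
- **Other things:** crock, basket and jar came back within about 3 mm of where they started, inside the measuring error. The network missed the timer in the last picture, and I did not measure the tin or spoon at the end. The arm did not go near any of the three.
- **Robot:** it stood clear of everything at hand-in.

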